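Clear the utensil tray and lay the utensils in it

TASK

The steel utensil tray on the counter is littered with packing debris: first clear all of it away, wooden offcuts into the red bin, paper balls and cardboard chunks into the blue bin. Then lay every loose utensil there is (spatula, long spoon, palette knife) flat on the tray floor, side by side along the tray's length, wholly inside its rim and all with their handles at the end with the blue strip. Leave the other things on the counter where they are.

Things in the scene. Friction and masses are not known exactly. Their poses are not given: they have to be found in the camera images.
- tray: shallow stainless steel utensil tray fixed on the counter, 280 x 200 mm, floor 4 mm thick, walls 4 mm thick, rim 8 mm high (above the counter); origin at the middle of its underside; its x runs along its long side, z up; a blue plastic grip strip 22 mm wide, 8 mm high runs along the outside of its -x end (centre at x = -151 mm)
- bin_blue: blue open plastic bin for paper and cardboard, fixed on the counter; 130 mm (its x) x 160 mm (its y, 168 mm over the lips) x 70 mm high, walls and floor 4 mm; origin at the middle of its underside
- bin_red: red open plastic bin for wood, same size and origin as the blue one; the two may have changed places
- paper1: hard crumpled paper ball, white, about 40 mm across and 38 mm tall, flattened below and above; origin at its centre; may be absent
- card1: chunk of layered brown cardboard packing, 48 (its x) x 31 (its y) x 24 mm high; origin at the middle of its underside; may be absent
- wood1: pale wooden offcut with a slanted end, about 54 (its x) x 28 (its y) x 20 mm high; origin at the middle of its underside; may be absent
- paper2: hard crumpled paper ball, white, about 40 mm across and 38 mm tall, flattened below and above; origin at its centre; may be absent
- card2: chunk of layered brown cardboard packing, 48 (its x) x 31 (its y) x 24 mm high; origin at the middle of its underside; may be absent
- wood2: pale wooden offcut with a slanted end, about 54 (its x) x 28 (its y) x 20 mm high; origin at the middle of its underside; may be absent
- spatula: beechwood spatula 220 mm long: handle 18 mm wide, 13 mm high from x = -110 to +20 mm, blade 48 mm wide, 7 mm thick from x = +18 to +110 mm; lies along its x, handle towards -x; origin on the underside at mid-length; z up; may be absent
- spoon: long-handled steel spoon 196 mm long: handle 14 mm wide, 10 mm high from x = -98 to +52 mm, round bowl 48 mm across, 14 mm high centred at x = +74 mm; lies along its x, handle towards -x; origin on the underside at mid-length; z up; may be absent
- knife: palette knife 210 mm long: black plastic handle 22 mm wide, 14 mm high from x = -105 to +5 mm, blunt steel blade 30 mm wide, 4 mm thick from x = 0 to +105 mm; lies along its x, handle towards -x; origin on the underside at mid-length; z up; may be absent
- spatula_tip (a point): far end of the spatula's blade or bowl
- spatula_butt (a point): end of the spatula's handle
- spoon_tip (a point): far end of the spoon's blade or bowl
- spoon_butt (a point): end of the spoon's handle
- knife_tip (a point): far end of the knife's blade or bowl
- knife_butt (a point): end of the knife's handle
- bowl: white ceramic bowl, rim 130 mm across, 60 mm high, origin at the underside; leave alone
- pot_lid: aluminium pot lid lying on the counter, 180 mm across, 42 mm high with its knob, origin at the underside; leave alone
- nested_spoons: set of steel measuring spoons nested together, about 130 mm long, 20 mm high, origin at the underside; leave alone
- jar: glass jar with lid, 64 mm across, 100 mm high, origin at the underside; leave alone
- ramekin: small blue ceramic dish, 84 mm across, 40 mm high, origin at the underside; leave alone

How it is judged:
On the way, in this order (a step that is already met when the one before it is completed fails the run):
1. all debris is in its bins: wood in the red one, paper and cardboard in the blue one (x of paper1 in the frame of bin_blue between -0.061 and 0.061 m and y of paper1 in the frame of bin_blue between -0.076 and 0.076 m and z of paper1 in the frame of bin_blue between 0 and 0.065 m and x of paper2 in the frame of bin_blue between -0.061 and 0.061 m and y of paper2 in the frame of bin_blue between -0.076 and 0.076 m and z of paper2 in the frame of bin_blue between 0 and 0.065 m and x of card1 in the frame of bin_blue between -0.061 and 0.061 m and y of card1 in the frame of bin_blue between -0.076 and 0.076 m and z of card1 in the frame of bin_blue between 0 and 0.065 m and x of card2 in the frame of bin_blue between -0.061 and 0.061 m and y of card2 in the frame of bin_blue between -0.076 and 0.076 m and z of card2 in the frame of bin_blue between 0 and 0.065 m and x of wood1 in the frame of bin_red between -0.061 and 0.061 m and y of wood1 in the frame of bin_red between -0.076 and 0.076 m and z of wood1 in the frame of bin_red between 0 and 0.065 m and x of wood2 in the frame of bin_red between -0.061 and 0.061 m and y of wood2 in the frame of bin_red between -0.076 and 0.076 m and z of wood2 in the frame of bin_red between 0 and 0.065 m), for 0.2 s.
2. every utensil lies flat in the tray, along it, handle at the blue end (z of each of spatula, spoon, knife in the frame of tray below 0.021 m and angle between the x axis of each of spatula, spoon, knife and the x axis of tray, either way round below 0.26 rad and angle between spatula's own x axis and vertical between 1.49 and 1.65 rad and y of spatula_tip in the frame of tray between -0.097 and 0.097 m and x of spatula_tip in the frame of tray between -0.138 and 0.138 m and x of each of spatula_tip, spoon_tip, knife_tip in the frame of tray above 0.04 m and y of spatula_butt in the frame of tray between -0.097 and 0.097 m and x of spatula_butt in the frame of tray between -0.138 and 0.138 m and x of each of spatula_butt, spoon_butt, knife_butt in the frame of tray below -0.04 m and angle between spoon's own x axis and vertical between 1.49 and 1.65 rad and y of spoon_tip in the frame of tray between -0.097 and 0.097 m and x of spoon_tip in the frame of tray between -0.138 and 0.138 m and y of spoon_butt in the frame of tray between -0.097 and 0.097 m and x of spoon_butt in the frame of tray between -0.138 and 0.138 m and angle between knife's own x axis and vertical between 1.49 and 1.65 rad and y of knife_tip in the frame of tray between -0.097 and 0.097 m and x of knife_tip in the frame of tray between -0.138 and 0.138 m and y of knife_butt in the frame of tray between -0.097 and 0.097 m and x of knife_butt in the frame of tray between -0.138 and 0.138 m and (y of spatula in the frame of spoon above 0.02 m or y of spatula in the frame of spoon below -0.02 m) and (y of spatula in the frame of knife above 0.02 m or y of spatula in the frame of knife below -0.02 m) and (y of spoon in the frame of knife above 0.02 m or y of spoon in the frame of knife below -0.02 m)), for 0.2 s.
At the end, for the whole second after the job is handed in: Wood inside the red bin, paper and cardboard inside the blue bin (origins below the rim); utensils on the tray floor, not stacked, within 0.08 rad of level and 0.26 rad of its long direction, both ends inside the rim, handles towards the blue strip; all released and at rest (all of step 1 and all of step 2 and linear speed of each of paper1, paper2, card1, card2, wood1, wood2, spatula, spoon, knife below 0.03 m/s); the robot touches nothing.
It fails at once if the bowl is disturbed (moved more than 40 mm) (distance of bowl from where it was at the start of the episode above 0.04 m).
It fails at once if the pot lid is disturbed (moved more than 40 mm) (distance of pot_lid from where it was at the start of the episode above 0.04 m).
It fails at once if the nested spoons is disturbed (moved more than 40 mm) (distance of nested_spoons from where it was at the start of the episode above 0.04 m).
It fails at once if the jar is disturbed (moved more than 40 mm) (distance of jar from where it was at the start of the episode above 0.04 m).
It fails at once if the ramekin is disturbed (moved more than 40 mm) (distance of ramekin from where it was at the start of the episode above 0.04 m).
Of paper1, paper2, card1, card2, wood1, wood2 only 4 to 6 are there at a start; the rules pass over those that are not, and their reading is None.
Of spatula, spoon, knife only 2 to 3 are there at a start; the rules pass over those that are not, and their reading is None.
At some moment in a run one of paper1, paper2, card1, card2, wood1, wood2, spatula, spoon, knife may be knocked a few centimetres aside while the robot is not near it.
Once in a run the grip may slacken for a moment while it holds something.
It also fails if it takes over 210 s, if anything falls off the work surface, if the arm or the gripper's body presses on something with over 40 N, if the wrist force passes 120 N, or if a joint passes its speed limit or range.

ROBOT

A 6-joint arm with a two-finger parallel gripper is mounted at the origin on the work surface. World frame = base frame: x ahead of the robot, y to its left, z up, the work surface at z = 0. Lengths are in m, angles in rad, forces in N, time in s.
With the tool pointing down it reaches from about 0.325 to 0.9 m from the base axis. Payload 6.1 kg.
Tool frame: the origin (TCP) lies midway between the tips of the shut fingers; the grasp point (between the pads) lies 19 mm behind it; x points along the fingers, y is the direction in which the jaws open and shut, and the axes are right-handed (so a half turn about x gives the same grasp; the last joint's range is limited). The gripper opens to 85 mm and grips with 20 to 120 N. Pads are 22 mm wide; open, the fingers measure 114 mm over their backs; the gripper's body (76 mm by 85 mm) begins 54 mm behind the grasp point. The pads swing forward as they close: fully open they stand 13 mm farther back than shut.
Start: joints at [-1.267, 0.22, 1.526, -0, 1.395, -0.126], TCP at [0.26, -0.568, 0.231] pointing down, gripper open.
Joint ranges: [-2.98, 2.98], [-0.91, 2.08], [0.09, 2.57], [-1.24, 4.39], [0.2, 2.65], [-2.68, 2.68]. Speed limits (rad/s): [2.57, 2.57, 3.01, 3.14, 3.14, 3.14].

INTERFACE

Orientations are given as [roll, pitch, yaw] about the fixed x, y, z axes, in that order (R = Rz(yaw) Ry(pitch) Rx(roll)).
In Python, from plant import movep, move_l, set_joints, gripper_to, hold, inverse_kinematics, observe, get_image, get_calibration, Unreachable, job_done gives the robot as it stands. Calls block until the motion is done:
- movep(position, orientation): joint-space move of the TCP to a pose.
- move_l(position, feed=0.15, rotation=None, max_force=None): straight line of the TCP; rotation=None keeps the orientation; feed is the mean speed in m/s. With max_force (N) it stops when the force on the tool has changed by that much, and returns True; else False.
- set_joints(angles): joint-space move.
- gripper_to(opening, f_grip=None): finger opening in m; f_grip is the grip in N (None keeps the last); returns when the fingers have stopped.
- hold(seconds).
- inverse_kinematics(position, orientation): joint angles nearest the present ones, or None.
- observe(): the state.
- get_image(name): name is "scene" or "top"; returns (picture, depth): 384x512x3 uint8, red, green, blue; 384x512 float32, m along the optical axis (not along the pixel's ray), 0 where there is no reading.
- get_calibration(name): a dict with "intrinsics" (3x3 intrinsics, pixels), "world_from_camera" (4x4, takes a point from camera to world coordinates). Camera axes: x right, y down, z forward; pixel columns grow to the right and rows downward; lengths in m; the calibration is good to about 2 mm. A picture is of the moment at which its call begins. get_calibration takes no time and is no camera call.
A pose or a line that the arm cannot do raises Unreachable and nothing moves.
- job_done(): hands the job in, once; it reports no verdict.
The state is a dict: "time_s": time; "q": joint angles; "joint_velocities": joint speeds; "joint_torque": joint torques, N m; "eef_pos": TCP position; "tcp_rot": TCP orientation; "ft_force": force on the tool from outside, world axes, zero at the start; "torque": the same for the moment, N m; "opening": finger opening in m.
Only numpy, scipy, OpenCV 4.12 (cv2) and the standard library are available. Lean on these libraries where they do the work, as an engineer would, in place of code of your own. Each camera call takes 0.05 s, during which the arm holds its last target.

## Working session

There is one attempt and no reset: what is moved stays moved. The work goes in short steps, each a Python script; the robot and the scene stay as the last script left them, time stands still between calls to the robot, and variables do not carry over. Pictures are saved under pics/ and viewed, and the job is handed in when it is done.

```bash
ls; mkdir -p pics
python3 - <<'E'
from plant import *
import cv2,numpy as np
for n in("top","scene"):
    im,d=get_image(n); cv2.imwrite(f"pics/{n}0.png",im[:,:,::-1]); np.savez(f"/tmp/{n}0.npz",im=im,d=d)
    c=get_calibration(n); print(n,np.round(c["intrinsics"],1).tolist(),np.round(c["world_from_camera"],3).tolist(),(d==0).mean())
print(observe())
E
```

```text
pics
top [[436.2, 0.0, 255.9], [0.0, 436.2, 190.2], [0.0, 0.0, 1.0]] [[-0.01, -0.986, 0.167, 0.412], [-1.0, 0.006, -0.023, -0.042], [0.022, -0.168, -0.986, 1.117], [0.0, 0.0, 0.0, 1.0]] 0.004247029622395833
scene [[404.1, 0.0, 257.1], [0.0, 404.1, 191.2], [0.0, 0.0, 1.0]] [[-0.028, 0.629, -0.777, 1.427], [1.0, 0.025, -0.016, -0.037], [0.01, -0.777, -0.629, 0.72], [0.0, 0.0, 0.0, 1.0]] 0.003916422526041667
{'time_s': 0.1, 'q': array([-1.26712017e+00,  2.21143060e-01,  1.52752548e+00, -2.30104836e-05,
        1.39473190e+00, -1.26083616e-01]), 'joint_velocities': array([-0.00136791, -0.00309626, -0.00209898,  0.00013847,  0.00045077,
       -0.00131181]), 'joint_torque': array([ 1.16099591e-04, -4.98244429e+01, -3.90546978e+01, -1.32562241e-04,
        5.68040879e-03, -3.18573562e-06]), 'eef_pos': array([ 0.26023534, -0.56761995,  0.23029603]), 'tcp_rot': array([-1.68435286,  1.5689884 ,  1.88700361]), 'ft_force': array([ 0.24534267, -0.0586289 , -0.33727514]), 'torque': array([-0.04604447,  0.00808479, -0.02724879]), 'opening': 0.08547847491224775}
```

View pics/top0.png

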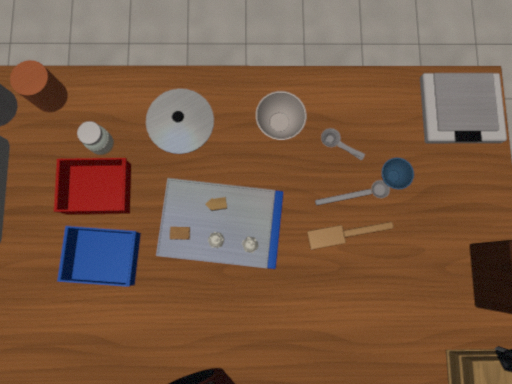

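View pics/scene0.png

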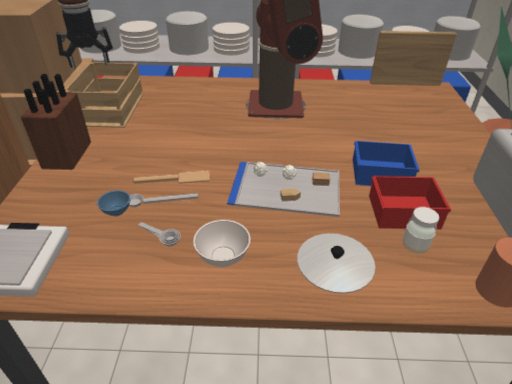

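```bash
cat > h.py <<'E'
from plant import *
import cv2,numpy as np
def grab(n,tag):
    im,d=get_image(n); cv2.imwrite(f"pics/{n}{tag}.png",im[:,:,::-1]); return im,d
def toworld(n,u,v,d):
    c=get_calibration(n);K=np.array(c["intrinsics"]);T=np.array(c["world_from_camera"])
    u=np.asarray(u,float);v=np.asarray(v,float)
    p=np.stack([(u-K[0,2])/K[0,0]*d,(v-K[1,2])/K[1,1]*d,d*np.ones_like(u)],-1)
    return p@T[:3,:3].T+T[:3,3]
def plane(n,u,v,z):
    c=get_calibration(n);K=np.array(c["intrinsics"]);T=np.array(c["world_from_camera"])
    u=np.asarray(u,float);v=np.asarray(v,float)
    r=np.stack([(u-K[0,2])/K[0,0],(v-K[1,2])/K[1,1],np.ones_like(u)],-1)@T[:3,:3].T
    s=(z-T[2,3])/r[...,2]
    return T[:3,3]+r*s[...,None]
def cloud(n,d):
    v,u=np.mgrid[0:384,0:512]; return toworld(n,u,v,d)
E
python3 - <<'E'
from h import *
im=np.load("/tmp/top0.npz")["im"];d=np.load("/tmp/top0.npz")["d"]
a=cv2.resize(im[170:280,150:290],None,fx=5,fy=5,interpolation=cv2.INTER_CUBIC)
b=cv2.resize(im[110:260,300:430],None,fx=4,fy=4,interpolation=cv2.INTER_CUBIC)
cv2.imwrite("pics/a.png",a[:,:,::-1]);cv2.imwrite("pics/b.png",b[:,:,::-1])
P=cloud("top",d)
hsv=cv2.cvtColor(im,cv2.COLOR_RGB2HSV)
# heights
for (u,v) in [(217,203),(180,233),(217,239),(250,243),(200,220),(380,189),(345,196),(325,237),(370,230),(398,173),(100,255),(92,185)]:
    print((u,v),np.round(P[v,u],3),hsv[v,u])
E
```

```text
(217, 203) [0.566 0.03  0.022] [ 17 129 146]
(180, 233) [0.491 0.122 0.026] [ 15 133 138]
(217, 239) [0.474 0.029 0.043] [ 16  25 152]
(250, 243) [ 0.464 -0.052  0.041] [ 21  25 173]
(200, 220) [0.525 0.075 0.003] [111  22 150]
(380, 189) [ 0.602 -0.392  0.004] [ 13  13 133]
(345, 196) [ 0.584 -0.299  0.009] [ 12  10 134]
(325, 237) [ 0.479 -0.244  0.005] [ 15 125 159]
(370, 230) [ 0.495 -0.358  0.011] [ 16 124 154]
(398, 173) [ 0.644 -0.441  0.008] [104 130  88]
(100, 255) [0.439 0.324 0.003] [109 179 157]
(92, 185) [0.617 0.353 0.004] [  1 219 149]
```

```bash
sleep 1; ls pics
```

```text
a.png
b.png
scene0.png
top0.png
```

View pics/a.png

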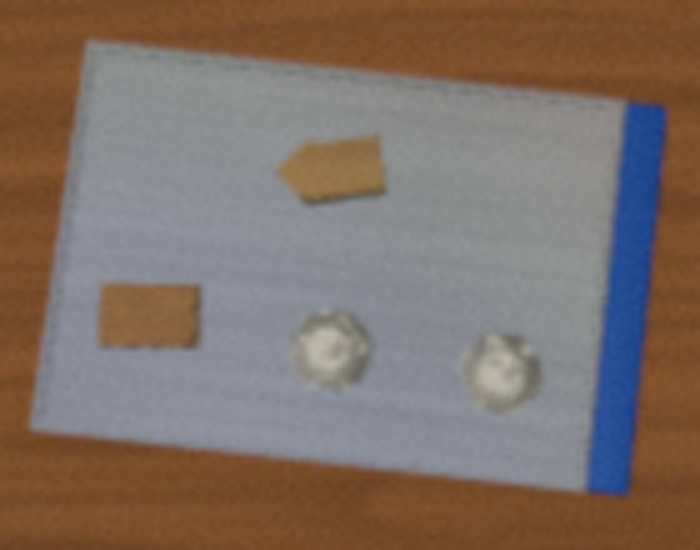

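View pics/b.png

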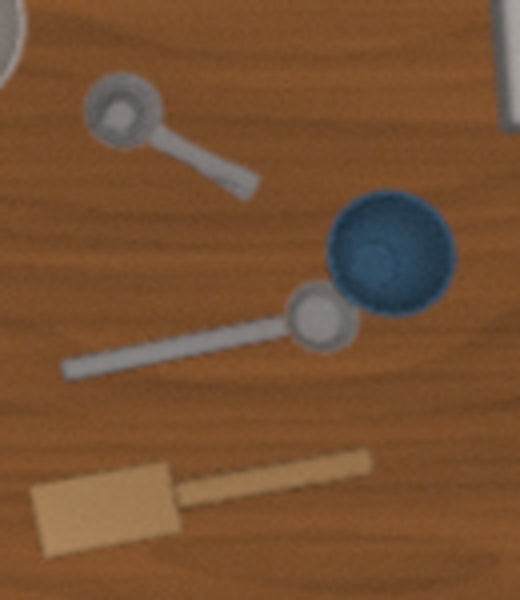

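```bash
cat >> h.py <<'E'
def rect(pts):  # centre, long dir angle, (long,short)
    (c,(w,h),a)=cv2.minAreaRect(pts[:,:2].astype(np.float32))
    a=np.radians(a)
    if w<h: w,h,a=h,w,a+np.pi/2
    return np.array(c),(a+np.pi/2)%np.pi-np.pi/2,(w,h)
def mrect(m,z,n="top"):
    cs,_=cv2.findContours(m.astype(np.uint8),cv2.RETR_EXTERNAL,cv2.CHAIN_APPROX_NONE)
    k=max(cs,key=cv2.contourArea)[:,0]
    return rect(plane(n,k[:,0],k[:,1],z))
def debris(im,d,x0,x1,y0,y1,zmin=0.013):
    P=cloud("top",d); m=(d>0)&(P[...,2]>zmin)&(P[...,2]<.06)&(P[...,0]>x0)&(P[...,0]<x1)&(P[...,1]>y0)&(P[...,1]<y1)
    hsv=cv2.cvtColor(im,cv2.COLOR_RGB2HSV); out=[]
    n,l,st,ce=cv2.connectedComponentsWithStats(m.astype(np.uint8))
    for i in range(1,n):
        if st[i,4]<40: continue
        k=l==i; h=np.median(P[k][:,2]); hc=np.median(hsv[k],0); zt=np.percentile(P[k][:,2],90)
        c,a,s=mrect(k,h); out.append(dict(c=c,a=a,s=np.round(s,3),h=round(float(zt),4),hsv=hc,px=np.round(ce[i]),n=st[i,4],paper=hc[1]<70))
    return out
E
python3 - <<'E'
from h import *
im=np.load("/tmp/top0.npz")["im"];d=np.load("/tmp/top0.npz")["d"]
P=cloud("top",d);hsv=cv2.cvtColor(im,cv2.COLOR_RGB2HSV)
for o in debris(im,d,.4,.65,-.14,.2): print(o)
H,S,V=hsv[...,0].astype(int),hsv[...,1],hsv[...,2]
u=np.arange(512)[None]*np.ones((384,1));v=np.arange(384)[:,None]*np.ones((1,512))
blue=(H>100)&(H<125)&(S>120)
print("strip",mrect(blue&(u>255)&(u<300)&(v>180)&(v<280),.008))
grey=(S<60)&(u>150)&(u<285)&(v>170)&(v<275)
print("tray",mrect(cv2.morphologyEx(grey.astype(np.uint8),cv2.MORPH_CLOSE,np.ones((15,15))),.008))
print("blue",mrect(blue&(u<150),.07)); red=((H<6)|(H>174))&(S>150)&(u>45)&(u<140)&(v>145)&(v<225)
print("red",mrect(red,.07))
w=(V>110)&(S<140)&(u>300)&(u<400)&(v>215)&(v<255); print("spat px",w.sum())
m=(P[...,2]>.0035)&(P[...,2]<.02)&(u>300)&(u<400)&(v>215)&(v<255)
print(np.percentile(P[225:232,300:305][...,2],50))
cv2.imwrite("pics/m.png",np.hstack([cv2.resize(x.astype(np.uint8)*255,(400,300)) for x in (w,red|grey)]))
g=(S<50)&(u>310)&(u<392)&(v>178)&(v<206); print("spoon",mrect(g,.006),"spat",mrect(w,.008))
E
```

```text
{'c': array([0.56457841, 0.03462066]), 'a': np.float64(-1.4348316999761543), 's': array([0.052, 0.031]), 'h': 0.0255, 'hsv': array([ 17., 126., 144.]), 'px': array([216., 204.]), 'n': np.int32(215), 'paper': np.False_}
{'c': array([0.49064893, 0.12402979]), 'a': np.float64(1.5625097679050608), 's': array([0.05, 0.03]), 'h': 0.0294, 'hsv': array([ 15., 133., 136.]), 'px': array([179., 233.]), 'n': np.int32(252), 'paper': np.False_}
{'c': array([0.4720037 , 0.03267699]), 'a': np.float64(1.3977080333287768), 's': array([0.038, 0.037]), 'h': 0.0416, 'hsv': array([ 22. ,  24. , 143.5]), 'px': array([215., 240.]), 'n': np.int32(202), 'paper': np.True_}
{'c': array([ 0.46026301, -0.05087918]), 'a': np.float64(-0.9411133254924358), 's': array([0.038, 0.037]), 'h': 0.0412, 'hsv': array([ 23.,  24., 146.]), 'px': array([250., 244.]), 'n': np.int32(204), 'paper': np.True_}
strip (array([ 0.5007838 , -0.11629526]), np.float64(-0.12098581042564582), (0.19690442085266113, 0.019378842785954475))
tray (array([0.51733088, 0.02294847]), np.float64(1.4515566179379613), (0.30222058296203613, 0.19992361962795258))
blue (array([0.43590367, 0.30405855]), np.float64(1.4896997426506209), (0.17672844231128693, 0.12800413370132446))
red (array([0.60467887, 0.32813546]), np.float64(-1.5618063209508461), (0.17948313057422638, 0.13638167083263397))
spat px 979
-0.0018579408749774817
spoon (array([ 0.59101099, -0.32136273]), np.float64(-1.4111011037402994), (0.20135197043418884, 0.04389065131545067)) spat (array([ 0.49125364, -0.30884758]), np.float64(-1.3858167860349777), (0.21894720196723938, 0.04692927002906799))
```

View pics/m.png

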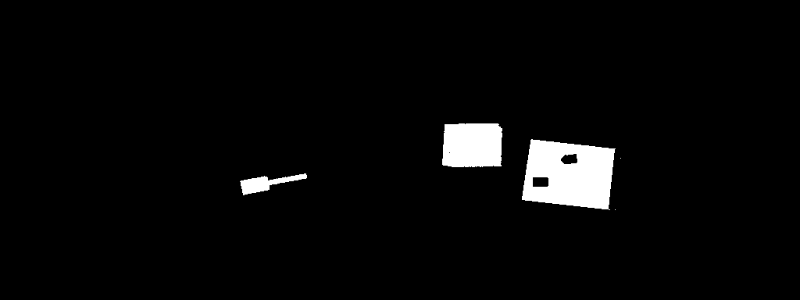

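```bash
cat >> h.py <<'E'
BIN=dict(blue=np.array([.436,.308]),red=np.array([.605,.333]))
TR=np.array([.5187,.0338]);TA=1.4505
def wrap(a): return (a+np.pi)%(2*np.pi)-np.pi
def best(xy,z,yaws):
    q0=observe()["q"];b=None
    for y in yaws:
        y=wrap(y)
        q=inverse_kinematics([xy[0],xy[1],z],[0,np.pi/2,y])
        if q is None: continue
        c=np.abs(np.array(q)-q0).max()
        if b is None or c<b[0]: b=(c,y)
    return None if b is None else b[1]
def go(xy,z,yaw): movep([xy[0],xy[1],z],[0,np.pi/2,yaw])
def lin(xy,z,feed=.15,**k): return move_l([xy[0],xy[1],z],feed=feed,**k)
def pick(xy,yaw,z,op,f=60,zup=.16):
    gripper_to(op); go(xy,.12,yaw)
    if lin(xy,z,.12,max_force=12): print("contact",observe()["eef_pos"])
    gripper_to(0.0,f_grip=f); o1=observe()["opening"]
    lin(xy,zup,.2); o2=observe()["opening"]; print("opening",round(o1,4),round(o2,4),"t",round(observe()["time_s"],1)); return o2
def drop(which,dy,z=.05,op=.065):
    xy=BIN[which]+[0,dy]; y=best(xy,.16,[np.pi/2+ -np.pi/2,np.pi]) if False else best(xy,.16,[np.pi/2,-np.pi/2])
    go(xy,.16,y); print("before drop",round(observe()["opening"],4))
    lin(xy,z,.2); gripper_to(op); lin(xy,.16,.25); print("t",round(observe()["time_s"],1))
E
python3 - <<'E'
from h import *
im,d=grab("top","1")
D=debris(im,d,.4,.65,-.14,.2)
for o in D: print(o['c'],o['h'])
o=D[0]
y=best(o['c'],.12,[o['a'],o['a']+np.pi]); print(y)
r=pick(o['c'],y,.007,.06)
if r>.01: drop("red",0)
E
```

```text
[0.56462353 0.03464343] 0.0253
[0.49065158 0.12406684] 0.029
[0.47199619 0.03266757] 0.0415
[ 0.46050751 -0.05041757] 0.0425
-1.4348330814909702
opening 0.0274 0.0278 t 5.4
before drop 0.0279
t 8.3
```

Run:
```python
from h import *
im,d=grab("top","2")
D=debris(im,d,.4,.65,-.14,.2)
for o in D: print(o['c'],o['h'],o['s'])
o=D[0]
y=best(o['c'],.12,[o['a'],o['a']+np.pi]); print(y)
r=pick(o['c'],y,.007,.06)
if r>.01: drop("blue",.04)
```

```text
[0.49064693 0.12408687] 0.0293 [0.049 0.03 ]
[0.47200191 0.03267476] 0.042 [0.038 0.037]
[ 0.46052918 -0.05068635] 0.0417 [0.038 0.037]
-1.5796818306138913
opening 0.0288 0.0289 t 11.9
before drop 0.0285
t 14.6
```

View pics/top2.png

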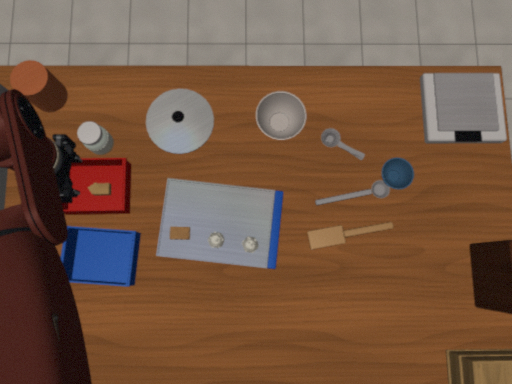

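The wood piece lies in the red bin at (98,188), and the card and both papers were still on the tray. The papers are next.

```bash
python3 - <<'E'
from h import *
for i,dy in enumerate((-.04,0.0)):
    im,d=grab("top",f"3{i}")
    D=[o for o in debris(im,d,.4,.65,-.14,.2) if o['paper']]
    for o in D: print(o['c'],o['h'],o['s'])
    o=D[0]
    y=best(o['c'],.12,[TA-np.pi/2,TA+np.pi/2,TA,TA-np.pi]); print(y)
    r=pick(o['c'],y,.008,.06)
    if r<.01: print("MISS");break
    drop("blue",dy,.055)
E
python3 - <<'E'
from h import *
set_joints([-1.267, 0.22, 1.526, -0, 1.395, -0.126])
im,d=grab("top","4");grab("scene","4")
for o in debris(im,d,.4,.65,-.14,.2): print(o)
E
```

```text
[ 0.46055657 -0.05069104] 0.0422 [0.038 0.037]
[0.45618701 0.16473919] 0.0438 [0.038 0.037]
-1.6910926535897932
opening 0.0382 0.0383 t 18.6
before drop 0.0379
t 21.5
[0.45619318 0.16476795] 0.0437 [0.038 0.037]
-1.6910926535897932
opening 0.0384 0.0384 t 24.6
before drop 0.0382
t 26.8
```

View pics/top4.png

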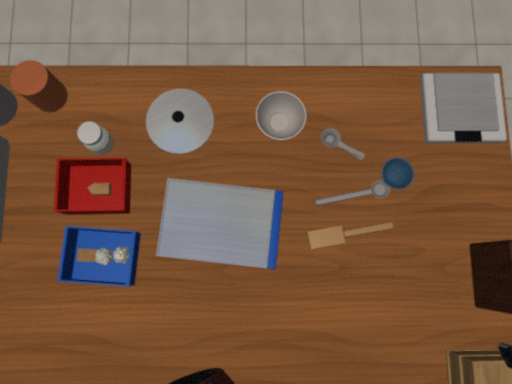

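View pics/scene4.png

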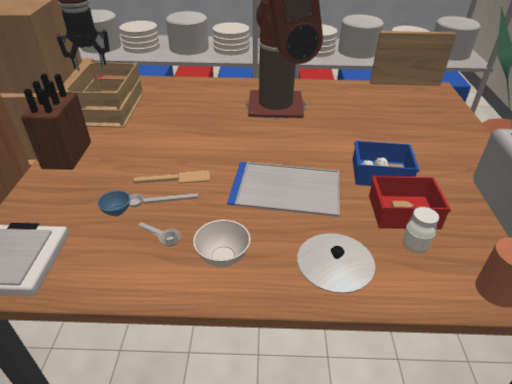

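```bash
cat >> h.py <<'E'
def utensils(im):
    hsv=cv2.cvtColor(im,cv2.COLOR_RGB2HSV);H,S,V=hsv[...,0],hsv[...,1],hsv[...,2]
    v,u=np.mgrid[0:384,0:512]
    w=(V>110)&(S<140)&(u>290)&(u<420)&(v>210)&(v<270); w=(cv2.morphologyEx(w.astype(np.uint8),cv2.MORPH_OPEN,np.ones((2,2))))
    g=((S<50)&(V>90)&(u>295)&(u<394)&(v>170)&(v<212)).astype(np.uint8)
    res={}
    for n,m,L in(("spatula",w,.22),("spoon",g,.196)):
        nn,l,st,_=cv2.connectedComponentsWithStats(m)
        k=l==(1+np.argmax(st[1:,4])); c,a,s=mrect(k,.008)
        vv,uu=np.nonzero(k); P=plane("top",uu,vv,.008)[:,:2]
        e=np.array([np.cos(a),np.sin(a)])
        t=(P-c)@e; f=np.array([-e[1],e[0]]); wd=lambda q:np.ptp(((P-c)@f)[q])
        if wd(t>s[0]*.2)<wd(t<-s[0]*.2): e=-e; t=-t
        h=P[(t<L*0.05 if n=="spatula" else t<L*.22)&(t>-L*.47)]
        vx,vy,x0,y0=cv2.fitLine(h.astype(np.float32),cv2.DIST_L2,0,.01,.01).ravel()
        ax=np.array([vx,vy]); ax=ax if ax@e>0 else -ax
        tt=(P-[x0,y0])@ax
        butt=np.array([x0,y0])+ax*(np.percentile(tt,.3)-.001); 
        o=butt+ax*L/2
        res[n]=dict(o=o,ang=np.arctan2(ax[1],ax[0]),rect=(np.round(c,4),round(float(np.arctan2(e[1],e[0])),3),np.round(s,3)),len=np.ptp(tt))
    return res
TY=dict(spatula=-.045,spoon=.045); GX=dict(spatula=.002,spoon=.022)
def plan(n,r):
    ax=np.array([np.cos(r['ang']),np.sin(r['ang'])]); g=r['o']+GX[n]*ax
    tx=np.array([np.cos(TA),np.sin(TA)]);ty=np.array([-tx[1],tx[0]])
    t=TR+TY[n]*ty+GX[n]*tx; q0=observe()["q"]; b=None
    for k in(0,np.pi):
        y=wrap(r['ang']+k); y2=wrap(TA+k)
        qa=inverse_kinematics([*g,.003],[0,np.pi/2,y]); qb=inverse_kinematics([*t,.01],[0,np.pi/2,y2])
        if qa is None or qb is None: continue
        c=np.abs(qa[5])+np.abs(qb[5])
        print(n,round(y,3),round(y2,3),"q6",round(qa[5],2),round(qb[5],2))
        if b is None or c<b[0]: b=(c,g,y,t,y2)
    return b[1:]
E
python3 - <<'E'
from h import *
im=cv2.imread("pics/top4.png")[:,:,::-1].copy()
R=utensils(im)
for n,r in R.items(): print(n,r); print(plan(n,r))
E
```

```text
spatula {'o': array([ 0.48754103, -0.3105735 ]), 'ang': np.float32(1.7382605), 'rect': (array([ 0.4883, -0.3111]), 1.75, array([0.219, 0.047])), 'len': np.float64(0.2195357227815531)}
spatula -1.403 -1.691 q6 -0.87 0.03
(array([ 0.48720767, -0.30860148]), np.float32(-1.403332), array([0.5636148 , 0.03038526]), -1.6910926535897932)
spoon {'o': array([ 0.5868924 , -0.31869522]), 'ang': np.float32(-1.3748271), 'rect': (array([ 0.5905, -0.3196]), -1.411, array([0.198, 0.044])), 'len': np.float64(0.1986090673676957)}
spoon 1.767 -1.691 q6 2.31 0.08
(array([ 0.59117618, -0.34027412]), np.float32(1.7667658), array([0.47666535, 0.0610413 ]), -1.6910926535897932)
```

```bash
cat >> h.py <<'E'
def tool_pick(n,tag,f=100):
    im,d=grab("top",tag); r=utensils(im)[n]; print(r)
    g,y,t,y2=plan(n,r)
    pick(g,y,.003,.05,f,.12)
    go(t,.12,y2); print("over tray",round(observe()["opening"],4)); grab("top",tag+"h"); grab("scene",tag+"h")
E
python3 - <<'E'
from h import *
tool_pick("spatula","5")
E
```

```text
{'o': array([ 0.48716392, -0.31067992]), 'ang': np.float32(1.7452952), 'rect': (array([ 0.4875, -0.311 ]), 1.744, array([0.22 , 0.047])), 'len': np.float64(0.21993514353399676)}
spatula -1.396 -1.691 q6 -0.88 0.03
opening 0.0147 0.0146 t 34.1
over tray 0.0148
```

View pics/scene5h.png

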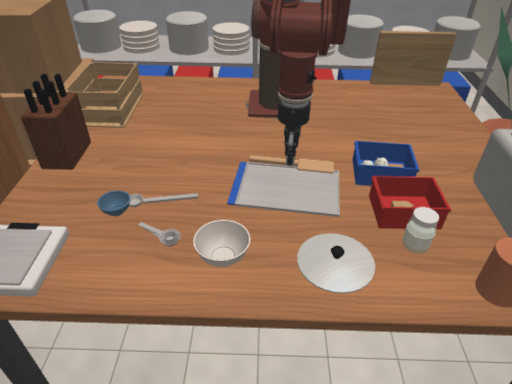

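The spatula is held level above the tray, from (250,160) to (335,168), with its handle over the blue end.

Run:
```python
from h import *
p=observe()["eef_pos"][:2]
print(lin(p,.0075,.1,max_force=10),observe()["eef_pos"])
gripper_to(.045); hold(.2); lin(p,.15,.2)
set_joints([-1.267, 0.22, 1.526, -0, 1.395, -0.126])
tool_pick("spoon","6")
```

```text
True [0.56246448 0.02930839 0.00832513]Traceback (most recent call last):
  File "<stdin>", line 6, in <module>
  File "h.py", line 94, in tool_pick
    im,d=grab("top",tag); r=utensils(im)[n]; print(r)
                            ~~~~~~~~^^^^
  File "h.py", line 67, in utensils
    k=l==(1+np.argmax(st[1:,4])); c,a,s=mrect(k,.008)
            ~~~~~~~~~^^^^^^^^^^
    return _wrapfunc(a, 'argmax', axis=axis, out=out, **kwds)
    return bound(*args, **kwds)
ValueError: attempt to get argmax of an empty sequence
```

View pics/top6.png

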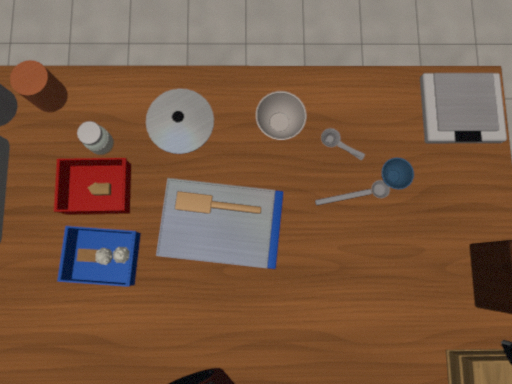

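The spatula lies in the tray from (176,203) to (260,209), parallel to the long side, with its handle at the blue end. The script failed only because the spatula search area is now empty. I'll skip that part and pick the spoon.

```bash
sed -i 's/nn,l,st,_=cv2.connectedComponentsWithStats(m)$/nn,l,st,_=cv2.connectedComponentsWithStats(m)\n        if nn<2: continue/' h.py
python3 - <<'E'
from h import *
tool_pick("spoon","7")
E
```

```text
{'o': array([ 0.58686207, -0.31870501]), 'ang': np.float32(-1.3730026), 'rect': (array([ 0.5905, -0.3196]), -1.411, array([0.198, 0.044])), 'len': np.float64(0.19861235371470456)}
spoon 1.769 -1.691 q6 2.31 0.08
opening 0.01 0.0103 t 45.1
over tray 0.0098
```

View pics/scene7h.png

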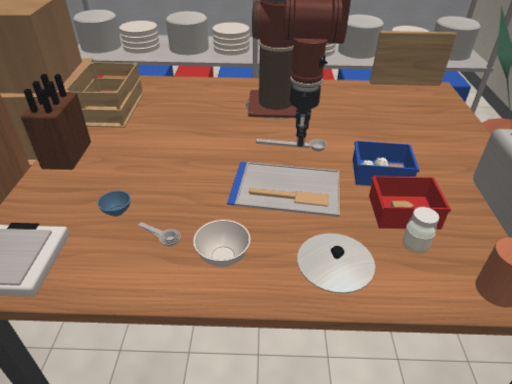

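The spoon is held level from (257,142) to (325,146), with its handle toward the blue end. The ramekin hasn't moved.

Run:
```python
from h import *
p=observe()["eef_pos"][:2]
print(lin(p,.0075,.1,max_force=10),observe()["eef_pos"],observe()["opening"])
gripper_to(.045); hold(.2); lin(p,.15,.2)
set_joints([-1.267, 0.22, 1.526, -0, 1.395, -0.126])
im,d=grab("top","8");grab("scene","8")
P=cloud("top",d);hsv=cv2.cvtColor(im,cv2.COLOR_RGB2HSV)
bm=P[220:290,55:145]; s=hsv[220:290,55:145]
k=(s[...,1]<70)&(bm[...,2]>.005); print("paper z max",np.percentile(bm[k][:,2],95), bm[k].min(0),bm[k].max(0))
cv2.imwrite("pics/c8.png",cv2.resize(im[170:290,50:290],None,fx=3.2,fy=3.2,interpolation=cv2.INTER_CUBIC)[:,:,::-1])
# tray-frame heights
tx=np.array([np.cos(TA),np.sin(TA)]);ty=np.array([-tx[1],tx[0]])
L=np.stack([(P[...,:2]-TR)@tx,(P[...,:2]-TR)@ty],-1)
m=(abs(L[...,0])<.133)&(abs(L[...,1])<.093)&(P[...,2]>.0068)
n,l,st,ce=cv2.connectedComponentsWithStats(m.astype(np.uint8))
for i in range(1,n):
    if st[i,4]>40: q=L[l==i]; z=P[l==i][:,2]; print(st[i,4],q.min(0).round(3),q.max(0).round(3),np.percentile(z,[5,50,95]).round(4))
print(observe()["time_s"])
```

```text
True [0.47563124 0.06063541 0.00821915] 0.010056145129671602
paper z max 0.06690430980483937 [ 0.36468267 -0.04235967  0.00548959] [0.50695625 0.40107765 1.11655237]
967 [-0.108 -0.07 ] [ 0.113 -0.017] [0.0074 0.011  0.0178]
506 [-0.103  0.023] [0.09  0.069] [0.0078 0.0124 0.0173]
52.1667
```

View pics/c8.png

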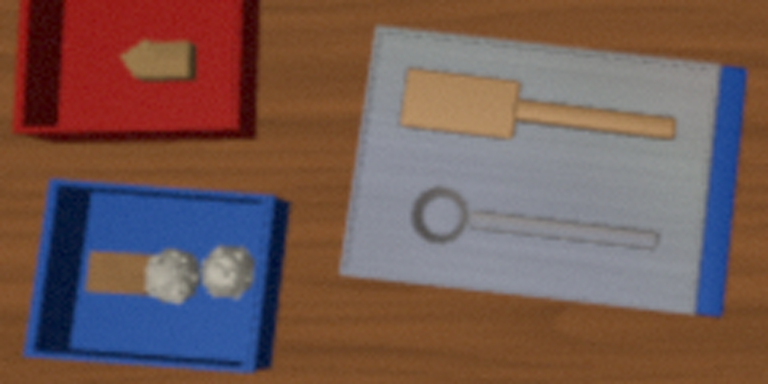

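View pics/scene8.png

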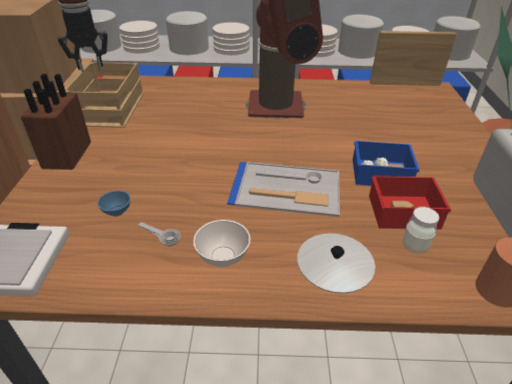

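Run:
```python
from h import *
im,d=get_image("top");P=cloud("top",d)
for u,v in((104,256),(121,255),(82,255)): print(np.median(P[v-2:v+3,u-2:u+3].reshape(-1,3),0).round(3))
tx=np.array([np.cos(TA),np.sin(TA)]);ty=np.array([-tx[1],tx[0]])
L=np.stack([(P[...,:2]-TR)@tx,(P[...,:2]-TR)@ty],-1)
for y0 in(-.045,.045):
    for a,b in((-.1,-.08),(-.06,-.04),(-.02,0),(0.02,.035),(.06,.09),(.09,.105)):
        k=(L[...,0]>a)&(L[...,0]<b)&(abs(L[...,1]-y0)<.015); z=P[k][:,2]; print(y0,a,np.percentile(z,[20,85]).round(4))
```

```text
[0.435 0.298 0.05 ]
[0.438 0.261 0.042]
[0.439 0.36  0.027]
-0.045 -0.1 [0.003  0.0165]
-0.045 -0.06 [0.0032 0.0167]
-0.045 -0.02 [0.0039 0.0167]
-0.045 0.02 [0.0084 0.0119]
-0.045 0.06 [0.0072 0.0115]
-0.045 0.09 [0.0086 0.0116]
0.045 -0.1 [0.0023 0.0135]
0.045 -0.06 [0.0027 0.013 ]
0.045 -0.02 [0.0027 0.0134]
0.045 0.02 [0.0019 0.0121]
0.045 0.06 [0.0047 0.0122]
0.045 0.09 [0.0007 0.0054]
```

```bash
python3 -c "
from plant import *
print(job_done(),observe()['time_s'])"
```

```text
the job is handed in; nothing more can be done
the job is handed in; nothing more can be done
```

I cleared the tray, laid both utensils in it and handed the job in after about 52 s on the robot clock. No verdict is reported back.

- **Debris:** there were four pieces. The wooden offcut went into the red bin; the cardboard chunk and both paper balls went into the blue bin. One paper ball was knocked aside mid-run, so I located it again and binned it.
- **Utensils:** the spatula and the long spoon (turned end for end) now lie side by side in the tray. Their handles are at the blue strip end. I saw no palette knife in either view.
- **Last checks:**
    - **Position:** depth readings put the utensils about 90 mm apart along the tray. Both are wholly inside the rim: the spatula spans x from about -0.108 to 0.113 m and the spoon from about -0.103 to 0.09 m.
    - **Level:** handle heights are constant to within 1 mm along their length.
    - **Bins:** all four pieces are in the right bins. One paper ball leans on the cardboard, with its top at about 0.05 m, well below the rim.
    - **Other items:** the things to leave alone look unmoved in the pictures.
- **Failures and disagreements:** no check failed or disagreed. One script stopped before picking up the spoon because it searched for the already moved spatula; it didn't affect the scene. I never saw the grip slacken.

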